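# Hook the drawer tray's divider under its lip and stand it upright

## Task

Take the frosted plastic divider out of the white ceramic rack and fit it in the slot of the grey drawer tray: lean it so that its long toe tilts in under the tray's overhanging lip, then straighten it until its whole foot lies flat on the slot floor. Do not force it, leave it standing upright by itself, and do not disturb the pill box, tin, case or tweezers.

Things in the scene. Friction and masses are not known exactly. Their poses are not given: they have to be found in the camera images.
- divider_centre (a point): Middle of the loose frosted plastic divider (70 to 120 g): an upright plate 6 mm thick (x), 90 mm wide (y), 120 mm high (z, up), on a flat foot like an upside-down T. The point is 60 mm above the foot's underside and 60 mm below the top edge. It starts upright in the rack, toe roughly towards the robot. Best gripped across the plate's two faces near the top edge.
- toe (a point): Middle of the lower front edge of the divider's foot, at x = -15 mm, z = -60 mm from divider_centre; same axes. The foot is 5 mm thick, 90 mm wide and 26 mm long: it reaches 12 mm past the plate on the -x side (the long toe) and 8 mm past it on the +x side (the short heel, ending at x = +11 mm from the plate's middle).
- rack_top (a point): Middle of the open top of the white ceramic rack (fixed), 40 mm above the tabletop: a trough 46 mm (x) by 112 mm (y), walls 6 mm, inside 34 by 100 mm, inner floor 6 mm above the tabletop. The divider stands in it, axes nearly parallel.
- slot (a point): Middle of the slot floor in the grey drawer tray, 4 mm above the tabletop; x points away from the lip, y along the slot, z up. The floor runs from an end wall at x = -14.5 mm to a ridge at x = +14.5 mm, 104 mm in y between end blocks. Fitted, the divider's axes are parallel to these, toe to -x under the lip, divider_centre at x +0.5 to +3.5, y within 7, z 60 mm.
- lip_edge (a point): Middle of the top edge of the tray's overhanging lip, at x = -5.5 mm, z = +12.5 mm from slot, same axes. The lip is 3 mm thick, its underside 9.5 mm above the slot floor, and covers the slot from here to the end wall, 9 mm on in -x, over all the slot's length. The toe goes in below it, down and towards -x, with the divider's top leaning to -x by 20 to 30 degrees.
- ridge_top (a point): Middle of the top edge of the low ridge that bounds the slot opposite the lip, at x = +14.5 mm, z = +8 mm from slot, same axes; ridge 4 mm thick (on in +x), 8 mm high. Lip and ridge are 20 mm apart, less than the 26 mm foot: it cannot be lowered in upright. The heel comes down inside the ridge while the divider is straightened.
- tray: The grey plastic drawer tray (fixed), 170 mm (x) by 130 mm (y), rim 22 mm high, with the slot across its middle between end blocks 12.5 mm high above the slot floor; origin on the tabletop 4 mm below point slot, same axes.
- pill_box_centre (a point): Centre of the loose lavender weekly pill box, 36 mm (x) by 160 mm (y), 22 mm high; leave alone.
- tin_centre (a point): Centre of the loose round aluminium tin, 54 mm across, 25 mm high, lying in the tray's cell on the -x (lip) side of the slot; leave alone.
- case_centre (a point): Centre of the loose blue silicone case, 90 by 58 mm, 34 mm high; leave alone.
- tweezers_centre (a point): Centre of the loose chrome tweezers, 113 mm long (x), 16 mm wide, 6 mm high; leave alone.
- divider: The divider as a whole; origin in the middle under the foot, 60 mm below divider_centre, same axes.
There are look-alikes about, which are no part of the job. Leave any red look-alike of the tray alone.

How it is judged (in metres and radians):
On the way:
1. the divider leans with its toe in under the lip (angle between divider's own z axis and vertical above 0.15 rad and x of toe in the frame of slot between -0.017 and -0.0065 m and z of toe in the frame of slot between -0.003 and 0.007 m and y of toe in the frame of slot between -0.012 and 0.012 m), for 0.05 s.
At the end, for the whole second after the job is handed in: The divider stands by itself in the tray's slot, toe under the lip (at least 4 mm past its edge), foot flat on the slot floor within 2 mm, upright within 3.4 degrees, in line with the slot within 5 degrees, released and at rest (x of divider_centre in the frame of slot between -0.003 and 0.007 m and y of divider_centre in the frame of slot between -0.01 and 0.01 m and z of divider_centre in the frame of slot between 0.058 and 0.062 m and x of toe in the frame of slot below -0.01 m and z of toe in the frame of slot below 0.002 m and angle between divider's own z axis and vertical below 0.06 rad and angle between the x axis of divider and the x axis of tray, either way round below 0.09 rad and linear speed of divider below 0.01 m/s and angular speed of divider below 0.1 rad/s); the robot touches nothing.
It fails at once if the divider is pressed against the tray with more than 60 N (contact force between divider and tray above 60 N).
It fails at once if the pill box is moved by more than 15 mm (distance of pill_box_centre from where it was at the start of the episode above 0.015 m).
It fails at once if the tin is moved by more than 15 mm (distance of tin_centre from where it was at the start of the episode above 0.015 m).
It fails at once if the case is moved by more than 15 mm (distance of case_centre from where it was at the start of the episode above 0.015 m).
It fails at once if the tweezers are moved by more than 15 mm (distance of tweezers_centre from where it was at the start of the episode above 0.015 m).
It also fails if it takes over 48 s, if anything falls off the work surface, if the arm or the gripper's body presses on something with over 40 N, if the wrist force passes 120 N, or if a joint passes its speed limit or range.

## Robot

A 6-joint arm with a two-finger parallel gripper is mounted at the origin on the work surface. World frame = base frame: x ahead of the robot, y to its left, z up, the work surface at z = 0. Lengths are in mm, angles in rad, forces in N, time in s.
With the tool pointing down it reaches from about 300 to 775 mm from the base axis. Payload 14.6 kg.
Tool frame: the origin (TCP) lies on the front face of the gripper's body, between the roots of the fingers; the fingertips stand 97 mm ahead of it and the grasp point (between the pads) lies 78 mm ahead of it; z points along the fingers, y is the line along which they close (so a half turn about z gives the same grasp; the last joint's range is limited). The gripper opens to 94 mm and grips with 3 to 60 N. Pads are 16 mm wide; open, the fingers measure 119 mm over their backs; the gripper's body (75 mm by 177 mm) begins 78 mm behind the grasp point.
Start: joints at [-1.262, 0.3, 1.521, -0, 1.321, -0.067], TCP at [201.852, -511.611, 302.646] pointing down, gripper open.
Joint ranges: [-3.03, 3.03], [-0.79, 2.21], [0.23, 2.52], [-1.04, 4.18], [0, 3.07], [-2.55, 2.55]. Speed limits (rad/s): [2.22, 2.22, 2.57, 3.14, 3.14, 3.14].

## Interface

Orientations are given as [roll, pitch, yaw] about the fixed x, y, z axes, in that order (R = Rz(yaw) Ry(pitch) Rx(roll)).
In Python, from cell import * gives the robot as it stands.
- The arm moves only by the tool carry_out, never from a script. Its arguments are lists of equal length, an entry for each row: "slide": the shift along the world's x, y, z scaled (see below), a list of three; "dr": the turn, a rotation vector about the world's x, y, z scaled (see below), a list of three; "gripper": the opening in per cent of the stroke, from 0 (shut) to 100 (fully open). A call has 1 to 10 rows; each row is the pose to reach, as a shift and turn from the pose commanded when the call began, turning the shorter way round; what a row does not reach only later rows make up. The controller multiplies each number of a shift by 0.25 m and each number of a turn by 360 degrees. A row lasts 1/12 s, in which the tool goes at most 41.7 mm and 7.16 degrees, less where a joint would pass 70% of its speed; a pose out of reach is approached as far as the arm can. A call with a number of a shift or a turn outside -1 to 1 is refused whole. A call with a gripper value outside its range is refused whole. The fingers move at their own pace and stop on an object; "newtons" is the grip in N (left out, the last holds). Time passes only in rows, so rows that repeat a pose let the fingers close. It gives the time, the measured TCP pose, the force, the opening and the grip force at its end, in the units of the state.
- read_state(): the state, without advancing time (a new reading comes with each control period).
- camera(name): name is "side" or "top" or "wrist"; returns the picture (480x640x3 uint8, red, green, blue); there is no depth.
- camera_model(name): a dict with "vfov" (degrees; the focal length in pixels is half the picture's height over the tangent of half this angle, whatever the lens; pixels are square), "cx", "cy" (the principal point, pixels), "k1" (the pictures are not rectified: a ray, as slopes to the right and down, at radius r is drawn at 1 + k1 r^2 times it, then the intrinsics apply), "R" (3x3) and "t" (3): a world point X has camera coordinates R X + t. Camera axes: x right, y down, z forward; pixel columns grow to the right and rows downward; lengths in mm; the calibration is good to about 2 mm. A picture is of the moment at which its call begins: read the wrist's pose just before it. camera_model takes no time and is no camera call; for the wrist camera it gives the pose at the moment of the call.
- sign_off(): hands the job in; it is judged then, once.
The state is a dict: "clock": time; "joints": joint angles; "qd": joint speeds; "effort": joint torques, N m; "eef_pos": TCP position; "eef_rot": TCP orientation; "wrist_force": force on the tool from outside, world axes, zero at the start; "moment": the same for the moment, N m; "finger_gap": finger opening in mm; "finger_force": force on a finger pad.
Only numpy, scipy, OpenCV 4.12 (cv2) and the standard library are available. Lean on these libraries where they do the work, as an engineer would, in place of code of your own. Each camera call takes 0.05 s, during which the arm holds its last target. There are 200 camera calls.

## Working session

There is one attempt and no reset: what is moved stays moved. The work goes in short steps, Python scripts to look and compute and a tool call to move; the robot and the scene stay as the last step left them, time stands still between calls to the robot, and variables do not carry over. Pictures are saved under pics/ and viewed, at most 10 in all, crops included, and the job is handed in when it is done.

Besides the shell and the picture viewer there is one more tool, called after ">>>" by a JSON object that holds its "op" and its "data", one argument or row to a line. carry_out: Moves the arm, as the interface text tells. Its arguments: {"type":"object","properties":{"slide":{"type":"array","items":{"type":"array","items":{"type":"number","minimum":-1,"maximum":1}}},"dr":{"type":"array","items":{"type":"array","items":{"type":"number","minimum":-1,"maximum":1}}},"gripper":{"type":"array","items":{"type":"number"}},"newtons":{"type":"number"}},"required":["slide","dr","gripper"]}

```bash
mkdir -p pics; ls; python3 - <<'E'
from cell import *
import cv2,numpy as np
s=read_state();print(s)
for n in("top","side"):
    im=camera(n);cv2.imwrite(f"pics/{n}0.png",im[:,:,::-1]);m=camera_model(n);print(n,m)
E
```

```text
pics
{'clock': 0.0, 'joints': array([-1.26157082e+00,  3.00471218e-01,  1.52159194e+00,  2.10188049e-05,
        1.32071866e+00, -6.66193411e-02]), 'qd': array([ 0.00047257, -0.00043885,  0.00112114,  0.00331893, -0.00073964,
       -0.00095693]), 'effort': array([-4.24727159e-04, -5.31798720e+01, -3.52741921e+01,  7.07237399e-02,
        2.42736196e-02, -1.09126056e-04]), 'eef_pos': array([ 201.82491319, -511.46240681,  302.08161177]), 'eef_rot': array([-3.14040748e+00, -9.94762659e-05,  3.75839574e-01]), 'wrist_force': array([-0.36711425, -0.09278362,  0.30153354]), 'moment': array([-0.01681132,  0.0427806 , -0.03484576]), 'finger_force': 0.0, 'finger_gap': 93.78279744686068}
top {'vfov': 42.993814242877676, 'cx': 319.57561638327843, 'cy': 233.98807437643117, 'k1': 0.025977822386734083, 'R': array([[-0.01916444, -0.9998112 ,  0.00320724],
       [-0.98581828,  0.01836112, -0.16680882],
       [ 0.16671844, -0.00635855, -0.98598404]]), 't': array([  -3.03102676,  504.52864152, 1548.79121163])}
side {'vfov': 51.23066809107811, 'cx': 307.3537794574021, 'cy': 242.53107934264406, 'k1': -0.08739820332325916, 'R': array([[-0.95495274, -0.29577321,  0.02415521],
       [-0.18177088,  0.51864849, -0.83544185],
       [ 0.23457326, -0.8021982 , -0.54904776]]), 't': array([ 485.8069746 ,  164.47244979, 1160.06092219])}
```

View pics/top0.png

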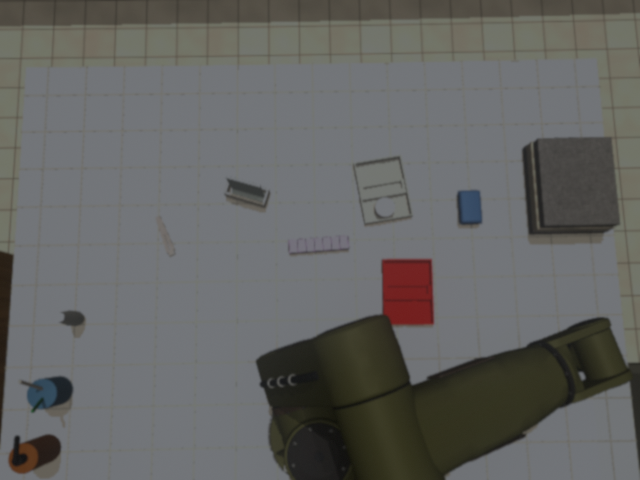

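View pics/side0.png

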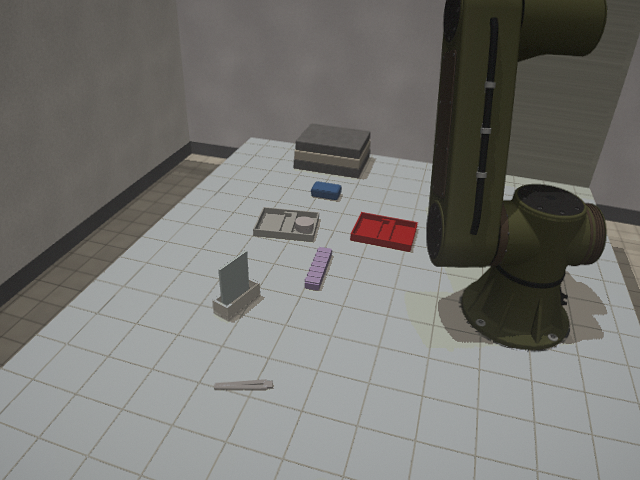

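The top view shows the rack with the divider at (247,192). There are two trays: grey at (382,190) with the tin at (385,208), and red at (408,292). The grey one fits because it holds the tin and matches the colour; red is the look-alike. Others are the pill box (319,244), case (470,207) and tweezers (166,237). I'll confirm in a crop.

```bash
cat > h.py <<'E'
from cell import *
import cv2,numpy as np
from scipy.spatial.transform import Rotation as Rot
def K(m): f=240/np.tan(np.radians(m["vfov"]/2)); return f
def ray(m,px):
    d=(np.array(px,float)-[m["cx"],m["cy"]])/K(m); r=np.linalg.norm(d); u=r
    for _ in range(20): u=r/(1+m["k1"]*u*u)
    if r>0: d=d*u/r
    R=np.array(m["R"]); return -R.T@m["t"], R.T@np.r_[d,1]
def onz(m,px,z):
    c,d=ray(m,px); return c+d*(z-c[2])/d[2]
def proj(m,X):
    c=np.array(m["R"])@X+m["t"]; d=c[:2]/c[2]; d=d*(1+m["k1"]*d@d); return d*K(m)+[m["cx"],m["cy"]]
E
python3 - <<'E'
from h import *
m=camera_model("top")
im=cv2.imread("pics/top0.png")
a=cv2.resize(im[150:265,210:500],None,fx=2.75,fy=2.75,interpolation=cv2.INTER_CUBIC); cv2.imwrite("pics/crop.png",a)
for n,p,z in(("rack",(247,196),40),("tray",(382,190),22),("tin",(385,208),29),("pill",(319,244),22),("case",(470,207),34),("divtop",(245,186),126)): print(n,onz(m,p,z).round())
print("tray corners",[onz(m,p,22).round() for p in((354,164),(400,157),(411,217),(366,224))])
print(camera_model("wrist"))
E
```

```text
rack [610. 177.  40.]
tray [ 624. -182.   22.]
tin [ 573. -188.   29.]
pill [481. -11.  22.]
case [ 571. -411.   34.]
divtop [616. 172. 126.]
tray corners [array([ 697., -109.,   22.]), array([ 715., -234.,   22.]), array([ 549., -256.,   22.]), array([ 532., -136.,   22.])]
{'vfov': 69.00650249333249, 'cx': 318.50502268964385, 'cy': 236.87668428410518, 'k1': -0.022130772630652003, 'R': array([[ 0.36704575, -0.93020173, -0.00146523],
       [-0.90110092, -0.35595298,  0.24761786],
       [-0.23085612, -0.08956677, -0.96885667]]), 't': array([-549.06032647,  -25.30829958,  391.22275309])}
```

View pics/crop.png

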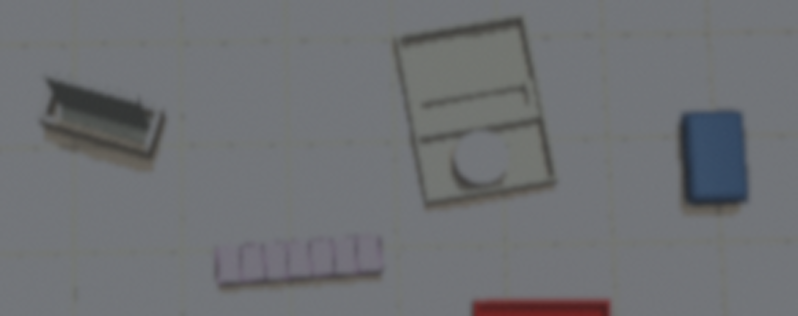

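The crop confirms the grey tray, with the tin on its robot side, so the slot's x axis points away from the robot with a yaw of about +8°. The rack and divider are at about (610,177), yaw about -15°. I'll fly over the tray first.

>>> {"op": "carry_out", "data": {
  "slide": [
    [0.84,0.66,0],
    [0.84,0.66,0],
    [0.84,0.66,0],
    [0.84,0.66,0],
    [0.84,0.66,0],
    [0.84,0.66,0],
    [0.84,0.66,0]
  ],
  "dr": [
    [0,0,0.107],
    [0,0,0.107],
    [0,0,0.107],
    [0,0,0.107],
    [0,0,0.107],
    [0,0,0.107],
    [0,0,0.107]
  ],
  "gripper": [100,100,100,100,100,100,100]
}}

```text
clock: 0.68
eef_pos: [414.6, -343.6, 302.4]
eef_rot: [-3.141, -0.001, 1.054]
wrist_force: [-0.5, -0.8, 0.2]
finger_gap: 93.8
finger_force: 0.0
```

>>> {"op": "carry_out", "data": {
  "slide": [
    [0.84,0.66,0],
    [0.84,0.66,0],
    [0.84,0.66,0],
    [0.84,0.66,0],
    [0.84,0.66,0],
    [0.84,0.66,0],
    [0.84,0.66,0],
    [0.84,0.66,0],
    [0.84,0.66,0],
    [0.84,0.66,0]
  ],
  "dr": [
    [0,0,0.107],
    [0,0,0.107],
    [0,0,0.107],
    [0,0,0.107],
    [0,0,0.107],
    [0,0,0.107],
    [0,0,0.107],
    [0,0,0.107],
    [0,0,0.107],
    [0,0,0.107]
  ],
  "gripper": [100,100,100,100,100,100,100,100,100,100]
}}

```text
clock: 1.52
eef_pos: [621.3, -182.2, 302.3]
eef_rot: [-3.141, -0.0, 1.72]
wrist_force: [-0.1, -0.9, -0.4]
finger_gap: 93.9
finger_force: 0.0
```

```bash
cat > snap.py <<'E'
import sys,pickle
from h import *
m=camera_model("wrist");s=read_state();im=camera("wrist")[:,:,::-1].copy()
n=sys.argv[1];cv2.imwrite(f"pics/{n}.png",im);pickle.dump(m,open(f"pics/{n}.pkl","wb"))
print(s["clock"],s["eef_pos"].round(1),s["eef_rot"].round(3),s["joints"].round(2),s["wrist_force"].round(1))
E
python3 snap.py tray
```

```text
1.5167 [ 621.3 -182.2  302.3] [-3.141 -0.     1.72 ] [-0.34  0.52  1.21 -0.    1.41 -0.49] [-0.1 -0.9 -0.4]
```

View pics/tray.png

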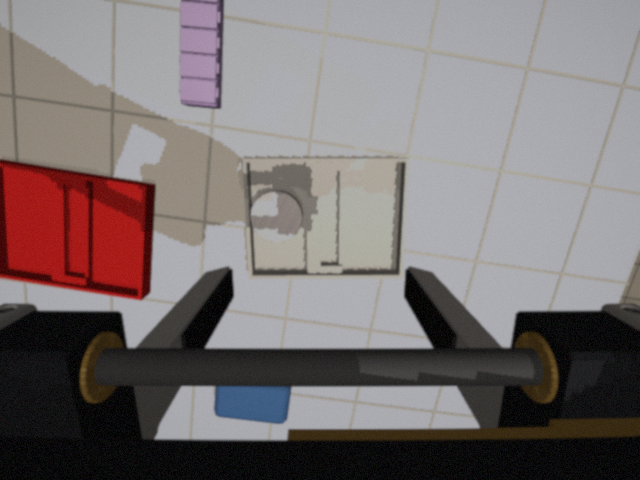

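The wrist view shows the grey tray, with its rim spanning about (245,157) to (404,275), the tin at (276,212), a lip line at about x=307 and a ridge line at about x=338. I'll enlarge it for precise edges.

```bash
python3 - <<'E'
import cv2
a=cv2.imread("pics/tray.png")[145:285,230:420]
a=cv2.convertScaleAbs(a,alpha=1.2)
cv2.imwrite("pics/trayc.png",cv2.resize(a,None,fx=4,fy=4,interpolation=cv2.INTER_CUBIC))
E
```

```text
(no output)
```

View pics/trayc.png

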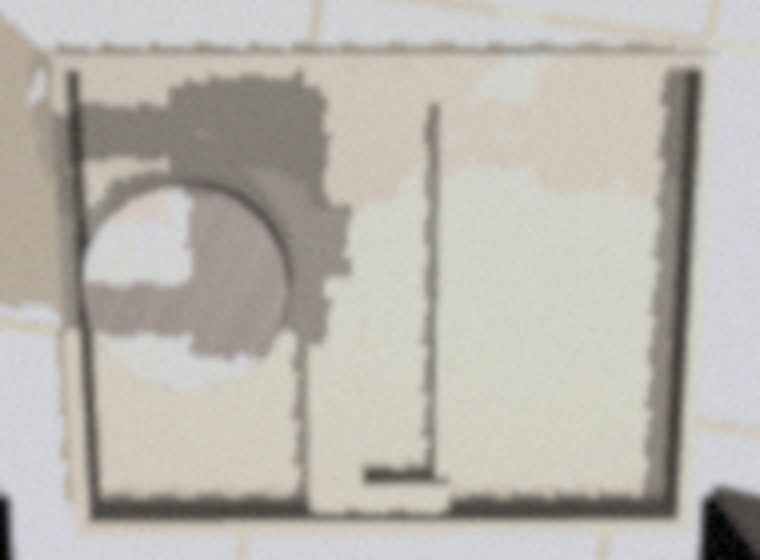

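The crop shows the ridge's dark inner face along x≈437 to 433 (y 105 to 475). It also shows the lip edge ending at (365,470), the -y end-block edge at y≈467, and rim outer corners at (57,48), (705,48), (685,522), (83,522). I'll cast rays on these.

```bash
python3 - <<'E'
from h import *
import pickle
m=pickle.load(open("pics/tray.pkl","rb"))
P=lambda c,z: onz(m,(230+(c[0]+.5)/4-.5,145+(c[1]+.5)/4-.5),z)
C=[P(c,22) for c in((57,48),(705,48),(685,522),(83,522))]
print("rim",[c.round(1) for c in C],"centre",np.mean(C,0).round(1))
for i in range(4):print(np.linalg.norm(C[i]-C[i-1]).round(1),end=" ")
a,b=P((439,105),12),P((435,475),12); d=a-b; print("\nridge",a.round(1),b.round(1),np.linalg.norm(d),"yaw",np.degrees(np.arctan2(-d[0],d[1])))
for i,j in((0,1),(3,2)): e=C[j]-C[i]; print("yaw x",np.degrees(np.arctan2(e[1],e[0])))
for i,j in((3,0),(2,1)): e=C[j]-C[i]; print("yaw y",np.degrees(np.arctan2(-e[0],e[1])))
print("lip corner",P((363,467),16.5).round(1),"block/ridge",P((434,467),16.5).round(1))
for yaw in(8.,):
  y=np.radians(yaw);ex=np.array([np.cos(y),np.sin(y),0]);ey=np.array([-ex[1],ex[0],0])
  mid=(a+b)/2; print("ridge x",mid@ex-14.5,"lip x",P((363,467),16.5)@ex+5.5,"rim x",np.mean(C,0)@ex,"rim y",np.mean(C,0)@ey,"block y",P((400,467),16.5)@ey+52)
E
```

```text
rim [array([ 537.2, -130.4,   22. ]), array([ 699.8, -105.9,   22. ]), array([ 721. , -231.8,   22. ]), array([ 556.7, -256.5,   22. ])] centre [ 628.7 -181.2   22. ]
127.6 164.4 127.6 166.2 
ridge [ 636.  -130.7   12. ] [ 651.6 -231.8   12. ] 102.3346153706322 yaw 8.74225592457223
yaw x 8.547307518634527
yaw x 8.56125908207845
yaw y 8.77068271449043
yaw y 9.55369836073723
lip corner [ 631.  -231.    16.5] block/ridge [ 650.4 -228.1   16.5]
ridge x 597.8223108530292 lip x 598.210440819192 rim x 597.3332267325611 rim y -266.8885189379102 block y -264.47860004039615
```

>>> {"op": "carry_out", "data": {
  "slide": [
    [0,0.72,0],
    [0,0.72,0],
    [0,0.72,0],
    [0,0.72,0],
    [0,0.72,0]
  ],
  "dr": [
    [0,0,-0.034],
    [0,0,-0.034],
    [0,0,-0.034],
    [0,0,-0.034],
    [0,0,-0.034]
  ],
  "gripper": [100,100,100,100,100]
}}

```text
clock: 1.98
eef_pos: [621.1, 1.8, 303.2]
eef_rot: [3.141, -0.001, 1.508]
wrist_force: [0.4, -0.4, 0.4]
finger_gap: 94.1
finger_force: 0.0
```

>>> {"op": "carry_out", "data": {
  "slide": [
    [-0.04,0.72,0],
    [-0.04,0.72,0],
    [-0.04,0.72,0],
    [-0.04,0.72,0],
    [-0.04,0.72,0],
    [-0.04,0.72,0],
    [-0.04,0.72,0]
  ],
  "dr": [
    [0,0,-0.034],
    [0,0,-0.034],
    [0,0,-0.034],
    [0,0,-0.034],
    [0,0,-0.034],
    [0,0,-0.034],
    [0,0,-0.034]
  ],
  "gripper": [100,100,100,100,100,100,100]
}}

```text
clock: 2.57
eef_pos: [611.8, 177.6, 302.7]
eef_rot: [3.142, 0.0, 1.293]
wrist_force: [0.1, 0.1, -0.0]
finger_gap: 94.3
finger_force: 0.0
```

```bash
python3 snap.py rack
```

```text
2.5667 [611.8 177.6 302.7] [3.142 0.    1.293] [ 0.23  0.5   1.25 -0.    1.4   0.5 ] [ 0.1  0.1 -0. ]
```

View pics/rack.png

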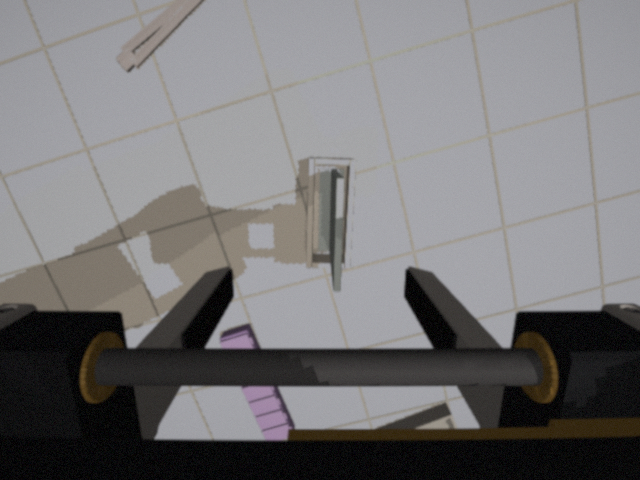

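The wrist view over the rack shows the rack at about (332,213) and the plate's upright strip from (335,168) to (337,290), with the green toe foot on its left (-x) side, as described. I'll measure the strip numerically.

```bash
python3 - <<'E'
from h import *
g=cv2.imread("pics/rack.png")
for r in (172,190,210,230,250,262,275,285): print(r,[int(v) for v in cv2.cvtColor(g,cv2.COLOR_BGR2GRAY)[r-1:r+2,308:358].mean(0)])
print([int(v) for v in g[158:300,337].mean(1)])
E
```

```text
172 [134, 153, 164, 165, 162, 153, 141, 146, 148, 143, 135, 133, 133, 130, 126, 125, 123, 119, 117, 116, 118, 121, 112, 85, 66, 65, 64, 68, 72, 86, 103, 113, 116, 117, 116, 116, 120, 118, 105, 83, 83, 115, 149, 164, 164, 163, 158, 152, 153, 157]
190 [124, 128, 129, 127, 124, 115, 117, 128, 132, 128, 125, 119, 114, 112, 112, 111, 110, 112, 112, 114, 111, 106, 94, 73, 62, 57, 59, 83, 122, 151, 163, 166, 165, 164, 161, 146, 121, 101, 85, 83, 113, 151, 163, 165, 164, 160, 156, 159, 164, 165]
210 [135, 142, 144, 140, 129, 120, 132, 143, 144, 140, 133, 130, 125, 119, 113, 112, 110, 112, 111, 110, 108, 99, 80, 62, 58, 58, 66, 93, 138, 160, 165, 163, 165, 163, 151, 127, 101, 83, 84, 117, 150, 164, 166, 166, 159, 155, 161, 165, 167, 165]
230 [140, 141, 141, 135, 123, 130, 138, 143, 142, 138, 132, 127, 122, 118, 112, 112, 109, 109, 109, 108, 104, 89, 70, 59, 58, 60, 72, 93, 109, 109, 111, 109, 107, 106, 101, 95, 82, 88, 122, 153, 164, 166, 165, 160, 154, 159, 166, 167, 165, 166]
250 [139, 139, 137, 126, 113, 117, 122, 124, 125, 126, 126, 127, 127, 124, 123, 125, 127, 129, 129, 130, 118, 92, 68
[... 892 characters left out ...]
, 144, 158, 165, 167, 160, 149, 133, 131, 130, 126, 125, 118, 104, 84, 68, 65, 64, 71, 84, 112, 132, 141, 144, 146, 145, 148, 146, 146, 150, 149, 152, 152, 151, 155, 153, 153, 156, 154, 158, 158, 157, 157, 156, 159, 158, 158, 157, 158, 158, 159, 158, 159, 160, 162, 162, 162, 160, 160, 153, 133, 116, 110, 109, 108, 111, 110, 111, 109, 108, 106, 111, 106, 107, 109, 109, 109, 106, 110, 114, 118, 124, 123, 121, 120, 121, 127, 124, 125, 124, 124, 124, 124, 123, 123, 126, 122, 122, 124, 120, 125, 122, 123, 122, 119, 119, 120, 122, 122, 125, 119, 119, 122, 121, 120, 122, 119, 121, 123, 120, 123, 119, 121, 122, 119, 119, 121, 119, 118, 117, 118, 118, 128, 141, 153, 164, 169, 166, 168, 167, 165, 166]
```

```bash
python3 - <<'E'
from h import *
import pickle
m=pickle.load(open("pics/rack.pkl","rb"))
L=np.array([(341.3,172),(339.5,190),(339,210),(338.5,230),(337.7,250),(337.3,275),(336.7,285)])
P=np.array([onz(m,p,126) for p in L]); k=np.polyfit(P[:,1],P[:,0],1)
print("plate yaw",np.degrees(-np.arctan(k[0])))
e=np.array([onz(m,(341.5,168.5),126),onz(m,(336.4,290.5),126)]);print(e.round(1),np.linalg.norm(e[0]-e[1]),e.mean(0).round(1),k[0]*e.mean(0)[1]+k[1])
E
```

```text
plate yaw -17.03663985209788
[[644.1 228.4 126. ]
 [615.5 137.1 126. ]] 95.66605829213647 [629.8 182.7 126. ] 629.5312274505328
```

>>> {"op": "carry_out", "data": {
  "slide": [
    [0.068,0,0],
    [0.068,0,-0.2],
    [0.068,0,-0.35],
    [0.068,0,-0.46],
    [0.068,0,-0.46],
    [0.068,0,-0.46],
    [0.068,0,-0.46]
  ],
  "dr": [
    [0,0,-0.002],
    [0,0,-0.002],
    [0,0,-0.002],
    [0,0,-0.002],
    [0,0,-0.002],
    [0,0,-0.002],
    [0,0,-0.002]
  ],
  "gripper": [100,80,60,40,30,25,25],
  "newtons": 20
}}

```text
clock: 3.2
eef_pos: [629.9, 177.4, 190.4]
eef_rot: [3.139, -0.001, 1.279]
wrist_force: [0.0, -0.2, 0.6]
finger_gap: 57.2
finger_force: 0.0
```

```bash
python3 snap.py grasp0; python3 - <<'E'
import cv2
a=cv2.imread("pics/grasp0.png")
cv2.imwrite("pics/g0c.png",a)
E
```

```text
3.2 [629.9 177.4 190.4] [ 3.139e+00 -1.000e-03  1.279e+00] [ 0.22  0.63  1.31 -0.    1.2   0.51] [ 0.  -0.2  0.6]
```

View pics/grasp0.png

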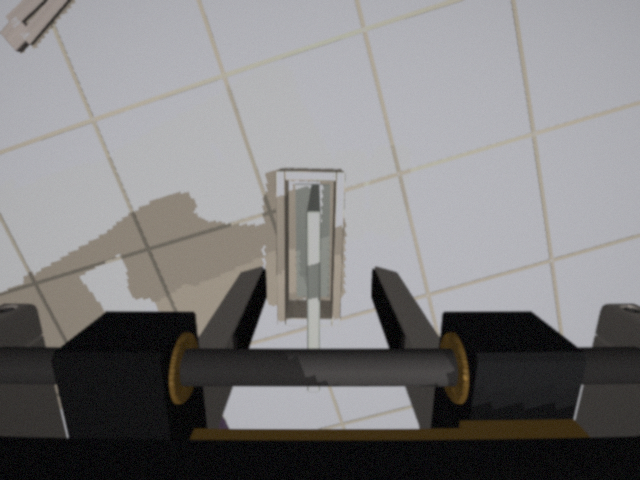

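The plate's top edge runs at column ~313, between the fingers (centred on 318), from row 210 down behind the gripper rod, with its foot in the rack. It is about 2 mm left of centre, so I'll shift and close.

>>> {"op": "carry_out", "data": {
  "slide": [
    [-0.008,0.002,-0.004],
    [-0.008,0.002,-0.004],
    [-0.008,0.002,-0.004],
    [-0.008,0.002,-0.004],
    [-0.008,0.002,-0.004],
    [-0.008,0.002,-0.004],
    [-0.008,0.002,-0.004],
    [-0.008,0.002,-0.004],
    [-0.008,0.002,-0.004],
    [-0.008,0.002,-0.004]
  ],
  "dr": [
    [0,0,0],
    [0,0,0],
    [0,0,0],
    [0,0,0],
    [0,0,0],
    [0,0,0],
    [0,0,0],
    [0,0,0],
    [0,0,0],
    [0,0,0]
  ],
  "gripper": [20,15,12,10,8,6,4,2,0,0],
  "newtons": 20
}}

```text
clock: 4.08
eef_pos: [626.8, 178.9, 186.5]
eef_rot: [-3.141, 0.0, 1.281]
wrist_force: [0.4, -0.3, -0.5]
finger_gap: 5.6
finger_force: 20.0
```

```bash
python3 - <<'E'
from h import *
import pickle
m=pickle.load(open("pics/grasp0.pkl","rb"))
print("plate end",onz(m,(313.5,210),126).round(1)); c=[onz(m,p,126) for p in((313.5,215),(313.3,335))];d=c[0]-c[1];print(c,np.degrees(np.arctan2(-d[0],d[1])))
s=read_state();print(s["eef_pos"],s["eef_rot"],s["finger_gap"],s["finger_force"],s["wrist_force"])
E
```

```text
plate end [641.8 222.6 126. ]
[array([641.1921199 , 220.57539953, 126.        ]), array([624.51808878, 166.05040412, 126.        ])] -17.003908387429842
[626.83187687 178.89106734 186.54470663] [-3.14139774e+00  6.88547495e-05  1.28055638e+00] 5.6085563951055075 19.99977171421051 [ 0.36753978 -0.25810379 -0.47655546]
```

Gripped: gap 5.6 mm, 20 N. Lifting out of the rack.

>>> {"op": "carry_out", "data": {
  "slide": [
    [0,0,0.03],
    [0,0,0.1],
    [0,0,0.2],
    [0,0,0.3],
    [0,0,0.4],
    [0,0,0.4]
  ],
  "dr": [
    [0,0,0],
    [0,0,0],
    [0,0,0],
    [0,0,0],
    [0,0,0],
    [0,0,0]
  ],
  "gripper": [0,0,0,0,0,0]
}}

```text
clock: 4.58
eef_pos: [627.7, 179.1, 292.9]
eef_rot: [3.135, -0.004, 1.281]
wrist_force: [0.3, -1.1, -0.4]
finger_gap: 5.9
finger_force: 20.0
```

>>> {"op": "carry_out", "data": {
  "slide": [
    [0.01,-0.08,0],
    [0.01,-0.19,0],
    [0.01,-0.3,0],
    [0.01,-0.41,0],
    [0.01,-0.52,0],
    [0.01,-0.63,0],
    [0.01,-0.72,0],
    [0.01,-0.72,0]
  ],
  "dr": [
    [0,0,0.005],
    [0,0,0.01],
    [0,0,0.015],
    [0,0,0.02],
    [0,0,0.025],
    [0,0,0.03],
    [0,0,0.035],
    [0,0,0.035]
  ],
  "gripper": [0,0,0,0,0,0,0,0]
}}

```text
clock: 5.25
eef_pos: [629.2, -4.8, 286.4]
eef_rot: [-3.141, 0.001, 1.499]
wrist_force: [0.7, -0.4, -1.4]
finger_gap: 5.7
finger_force: 20.0
```

>>> {"op": "carry_out", "data": {
  "slide": [
    [0.01,-0.08,0],
    [0.01,-0.19,0],
    [0.01,-0.3,0],
    [0.01,-0.41,0],
    [0.01,-0.52,0],
    [0.01,-0.63,-0.04],
    [0.01,-0.72,-0.12],
    [0.01,-0.72,-0.2],
    [0.01,-0.72,-0.2],
    [0.01,-0.72,-0.2]
  ],
  "dr": [
    [0,0,0.005],
    [0,0,0.01],
    [0,0,0.015],
    [0,0,0.02],
    [0,0,0.025],
    [0,0,0.03],
    [0,0,0.035],
    [0,0,0.035],
    [0,0,0.035],
    [0,0,0.035]
  ],
  "gripper": [0,0,0,0,0,0,0,0,0,0]
}}

```text
clock: 6.08
eef_pos: [631.7, -180.5, 236.0]
eef_rot: [-3.14, -0.001, 1.72]
wrist_force: [-0.9, 0.5, -1.4]
finger_gap: 5.8
finger_force: 20.0
```

```bash
python3 snap.py hov; python3 - <<'E'
import cv2
a=cv2.imread("pics/hov.png")[100:350,170:470]
cv2.imwrite("pics/hovc.png",cv2.resize(cv2.convertScaleAbs(a,alpha=1.2),None,fx=2.4,fy=2.4,interpolation=cv2.INTER_CUBIC))
E
```

```text
6.0833 [ 631.7 -180.5  236. ] [-3.14e+00 -1.00e-03  1.72e+00] [-0.33  0.59  1.26  0.    1.29 -0.48] [-0.9  0.5 -1.4]
```

View pics/hovc.png

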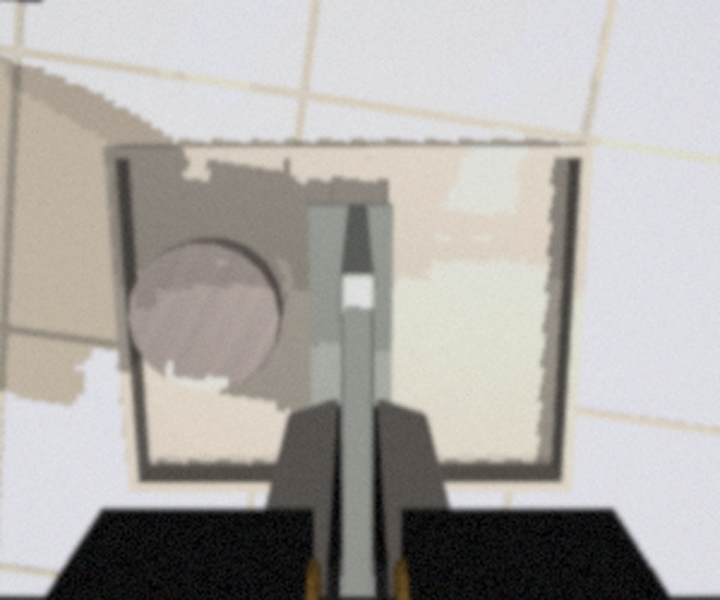

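The hover view shows the divider held upright over the tray: the foot's +y end at crop y≈205 from x=308 (toe) to 392 (heel), the plate at x≈357, rim corners near (107,147), (590,147), (568,488), (133,488), and the tin at (205,312). I'll compute the foot against the tray from the same picture.

```bash
python3 - <<'E'
from h import *
import pickle
m=pickle.load(open("pics/hov.pkl","rb"))
P=lambda c,z: onz(m,(170+(c[0]+.5)/2.4-.5,100+(c[1]+.5)/2.4-.5),z)
C=[P(c,22) for c in((107,146),(590,146),(568,488),(133,488))]
print("rim",[c.round(1) for c in C],"centre",np.mean(C,0).round(1),[np.linalg.norm(C[i]-C[i-1]).round(1) for i in range(4)])
yx=[np.degrees(np.arctan2(*(C[j]-C[i])[1::-1])) for i,j in((0,1),(3,2))];e=[C[0]-C[3],C[1]-C[2]];print(yx,[np.degrees(np.arctan2(-d[0],d[1])) for d in e])
F=[P(c,60.5) for c in((308,205),(392,205))];print("foot",F,np.linalg.norm(F[0]-F[1]))
y=np.radians(8.8);ex=np.array([np.cos(y),np.sin(y),0]);ey=np.array([-ex[1],ex[0],0])
fm=(F[0]+F[1])/2; dc=fm+2*ex-45*ey; print("divider centre",dc.round(1),"tcp",read_state()["eef_pos"].round(1))
pe=P((357,274),175.5-0);print("plate top end",pe, pe-45*ey)
t=np.mean(C,0); print("div rel tray", (dc-t)@ex,(dc-t)@ey, "toe/heel rel",(F[0]-t)@ex,(F[1]-t)@ex)
# edge localisation across rim left/right
g=cv2.cvtColor(cv2.imread("pics/hov.png"),cv2.COLOR_BGR2GRAY).astype(int)
for r in(270,290): print(r,list(g[r,216:238]),list(g[r,396:420]))
for r in (190,200): print(r,list(g[r,292:302]),list(g[r,326:340]))
E
```

```text
rim [array([ 536.8, -131.7,   22. ]), array([ 702.4, -106.8,   22. ]), array([ 721.8, -233.7,   22. ]), array([ 556.5, -258.8,   22. ])] centre [ 629.4 -182.7   22. ] [np.float64(128.6), np.float64(167.5), np.float64(128.4), np.float64(167.2)]
[np.float64(8.553254877839725), np.float64(8.628780989331016)] [np.float64(8.825371684837705), np.float64(8.682204898035813)]
foot [array([ 610.32602736, -137.37883839,   60.5       ]), array([ 635.7604199 , -133.54760284,   60.5       ])] 25.721327529491983
divider centre [ 631.9 -179.6   60.5] tcp [ 632.2 -180.3  237.4]
plate top end [ 625.51606623 -135.33376888  175.5       ] [ 632.40042887 -179.80404604  175.5       ]
div rel tray 2.9622173915876524 2.6910898761451847 toe/heel rel -11.898339283728426 13.82277406690364
270 [np.int64(185), np.int64(186), np.int64(185), np.int64(183), np.int64(184), np.int64(179), np.int64(177), np.int64(174), np.int64(160), np.int64(138), np.int64(97), np.int64(78), np.int64(72), np.int64(79), np.int64(117), np.int64(155), np.int64(173), np.int64(176), np.int64(177), np.int64(176), np.int64(177), np.int64(178
[... 1077 characters left out ...]
2), np.int64(111), np.int64(111), np.int64(110), np.int64(115), np.int64(122), np.int64(120), np.int64(125), np.int64(124)] [np.int64(127), np.int64(123), np.int64(125), np.int64(128), np.int64(127), np.int64(126), np.int64(128), np.int64(144), np.int64(165), np.int64(176), np.int64(176), np.int64(177), np.int64(177), np.int64(176)]
200 [np.int64(110), np.int64(111), np.int64(111), np.int64(110), np.int64(110), np.int64(115), np.int64(118), np.int64(123), np.int64(124), np.int64(124)] [np.int64(126), np.int64(124), np.int64(126), np.int64(125), np.int64(126), np.int64(127), np.int64(130), np.int64(145), np.int64(164), np.int64(173), np.int64(173), np.int64(172), np.int64(173), np.int64(172)]
```

>>> {"op": "carry_out", "data": {
  "slide": [
    [-0.06,-0.009,-0.01],
    [-0.12,-0.018,-0.04],
    [-0.18,-0.027,-0.08],
    [-0.226,-0.034,-0.118],
    [-0.226,-0.034,-0.118],
    [-0.226,-0.034,-0.118],
    [-0.226,-0.034,-0.118]
  ],
  "dr": [
    [0.0023,-0.015,0],
    [0.0046,-0.03,0],
    [0.0069,-0.045,0],
    [0.0092,-0.0604,0],
    [0.0092,-0.0604,0],
    [0.0092,-0.0604,0],
    [0.0092,-0.0604,0]
  ],
  "gripper": [0,0,0,0,0,0,0]
}}

```text
clock: 6.72
eef_pos: [576.6, -189.3, 209.2]
eef_rot: [2.757, 0.001, 1.722]
wrist_force: [0.1, -0.4, -1.1]
finger_gap: 6.0
finger_force: 20.0
```

```bash
cat > pose.py <<'E'
from h import *
S=np.array([629.5,-181.5,4]);y=np.radians(8.65);Rt=Rot.from_euler("z",y).as_matrix()
def rep():
    s=read_state();R=Rot.from_euler("xyz",s["eef_rot"]).as_matrix()
    L=lambda v:(Rt.T@(s["eef_pos"]+R@np.array(v)-S)).round(1)
    print("t",s["clock"],"toe",L([0,-15,180.6]),"heel",L([0,11,180.6]),"axis",(Rt.T@R[:,2]).round(3),"yerr deg",np.degrees((Rt.T@R)[:,1]).round(1),"F",s["wrist_force"].round(1),"M",s["moment"].round(2),s["finger_gap"].round(2))
if __name__=="__main__":rep()
E
python3 pose.py; python3 snap.py lean; python3 - <<'E'
import cv2
a=cv2.imread("pics/lean.png")[100:350,170:470]
cv2.imwrite("pics/leanc.png",cv2.resize(cv2.convertScaleAbs(a,alpha=1.2),None,fx=2.4,fy=2.4,interpolation=cv2.INTER_CUBIC))
E
```

```text
6.7167 [ 576.6 -189.3  209.2] [2.757e+00 1.000e-03 1.722e+00] [-0.44  0.41  1.64  0.3   0.79 -0.76] [ 0.1 -0.4 -1.1]Traceback (most recent call last):
  File "pose.py", line 7, in <module>
    if __name__=="__main__":rep()
                            ~~~^^
  File "pose.py", line 6, in rep
    print("t",s["clock"],"toe",L([0,-15,180.6]),"heel",L([0,11,180.6]),"axis",(Rt.T@R[:,2]).round(3),"yerr deg",np.degrees((Rt.T@R)[:,1]).round(1),"F",s["wrist_force"].round(1),"M",s["moment"].round(2),s["finger_gap"].round(2))
                                                                                                                                                                                                          ^^^^^^^^^^^^^^^^^^^^^
AttributeError: 'float' object has no attribute 'round'
```

View pics/leanc.png

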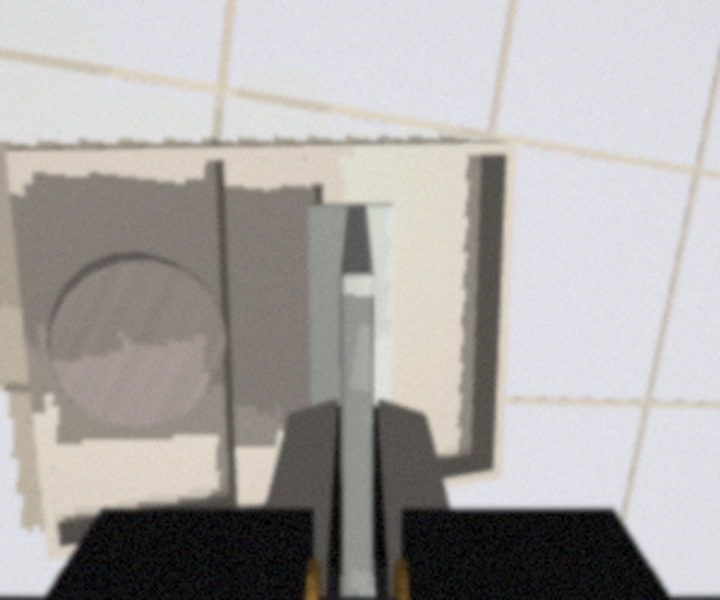

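The leaned view shows the toe edge at x≈308, the ridge's dark end at (320,187), the lip body's tin-cell wall at x≈222 to 236, and the rim's right outer edge from (513,142) to (497,477). I'll check the slot x from these.

```bash
sed -i 's/s\["finger_gap"\].round(2)/s["finger_gap"]/' pose.py; python3 - <<'E'
from pose import *
import pickle
rep()
m=pickle.load(open("pics/lean.pkl","rb"))
P=lambda c,z: onz(m,(170+(c[0]+.5)/2.4-.5,100+(c[1]+.5)/2.4-.5),z)
T=lambda c,z:(Rt.T@(P(c,z)-S)).round(1)
print("rim R",T((513,142),22),T((497,477),22),"rim topleft",T((2,148),22),"ridge",T((323,187),12),"wall",T((225,165),16.5),T((236,500),16.5))
print("foot toe top",T((308,205),4+34.6),"heel top",T((392,205),4+45))
m=pickle.load(open("pics/tray.pkl","rb"))
P=lambda c,z: onz(m,(230+(c[0]+.5)/4-.5,145+(c[1]+.5)/4-.5),z)
print("first view: ridge",T((439,105),12),T((435,475),12),"lip",T((363,467),16.5),"wall",T((308,500),16.5))
E
```

```text
t 6.7667 toe [ 0.5  0.2 31.9] heel [24.6  0.2 41.6] axis [ 0.375 -0.001 -0.927] yerr deg [53.1  0.  21.5] F [-0.2 -0.  -1.5] M [-0.1   0.2  -0.04] 5.764883612331203
rim R [83.1 63.1 18. ] [ 82.6 -66.4  18. ] rim topleft [-86.3  63.5  18. ] ridge [14.3 48.5  8. ] wall [-20.5  56.9  12.5] [-21.2 -59.9  12.5]
foot toe top [-0.1 45.5 34.6] heel top [23.6 45.5 45. ]
first view: ridge [14.1 49.3  8. ] [ 14.3 -53.1   8. ] lip [ -6.  -49.2  12.5] wall [-21.3 -58.8  12.5]
```

>>> {"op": "carry_out", "data": {
  "slide": [
    [-0.006,-0.001,-0.03],
    [-0.006,-0.001,-0.06],
    [-0.006,-0.001,-0.08],
    [-0.006,-0.001,-0.095],
    [-0.006,-0.001,-0.105],
    [-0.006,-0.001,-0.105],
    [-0.006,-0.001,-0.105],
    [-0.006,-0.001,-0.105]
  ],
  "dr": [
    [0,0,0],
    [0,0,0],
    [0,0,0],
    [0,0,0],
    [0,0,0],
    [0,0,0],
    [0,0,0],
    [0,0,0]
  ],
  "gripper": [0,0,0,0,0,0,0,0]
}}

```text
clock: 7.43
eef_pos: [574.0, -189.9, 181.2]
eef_rot: [2.757, -0.0, 1.72]
wrist_force: [0.0, 0.8, -1.4]
finger_gap: 5.8
finger_force: 20.0
```

```bash
python3 pose.py
```

```text
t 7.4333 toe [-2.4  0.   4.1] heel [21.7 -0.  13.8] axis [ 0.375 -0.    -0.927] yerr deg [53.1 -0.1 21.5] F [ 0.   0.8 -1.4] M [-0.1   0.19  0.03] 5.809676334405616
```

>>> {"op": "carry_out", "data": {
  "slide": [
    [0,0,-0.005],
    [0,0,-0.01],
    [0,0,-0.01],
    [-0.007,-0.001,-0.01],
    [-0.014,-0.002,-0.01],
    [-0.021,-0.003,-0.011],
    [-0.028,-0.004,-0.012],
    [-0.035,-0.005,-0.012],
    [-0.035,-0.005,-0.012],
    [-0.035,-0.005,-0.012]
  ],
  "dr": [
    [0,0,0],
    [0,0,0],
    [0,0,0],
    [0,0,0],
    [0,0,0],
    [0,0,0],
    [0,0,0],
    [0,0,0],
    [0,0,0],
    [0,0,0]
  ],
  "gripper": [0,0,0,0,0,0,0,0,0,0]
}}

```text
clock: 8.27
eef_pos: [565.0, -191.2, 177.9]
eef_rot: [2.758, -0.001, 1.72]
wrist_force: [1.0, -0.4, -0.9]
finger_gap: 5.7
finger_force: 20.0
```

```bash
python3 pose.py
```

```text
t 8.2667 toe [-11.5   0.2   0.9] heel [12.7  0.1 10.6] axis [ 0.375 -0.    -0.927] yerr deg [53.1 -0.1 21.5] F [ 1.  -0.4 -0.9] M [-0.09  0.14  0.  ] 5.694121790348283
```

The toe is in under the lip at a 22° lean with no contact force. Straightening now about the toe.

>>> {"op": "carry_out", "data": {
  "slide": [
    [0.043,0.0066,0.012],
    [0.0866,0.0131,0.021],
    [0.131,0.0198,0.027],
    [0.1752,0.0266,0.031],
    [0.1752,0.0266,0.031],
    [0.1752,0.0266,0.031],
    [0.1752,0.0266,0.031]
  ],
  "dr": [
    [-0.0015,0.01,0],
    [-0.0031,0.0201,0],
    [-0.0046,0.0302,0],
    [-0.0061,0.0403,0],
    [-0.0061,0.0403,0],
    [-0.0061,0.0403,0],
    [-0.0061,0.0403,0]
  ],
  "gripper": [0,0,0,0,0,0,0]
}}

```text
clock: 8.85
eef_pos: [608.4, -184.5, 185.2]
eef_rot: [3.012, -0.001, 1.72]
wrist_force: [-0.0, 0.7, -1.4]
finger_gap: 6.0
finger_force: 20.0
```

```bash
python3 pose.py
```

```text
t 8.85 toe [-12.8   0.4   0.1] heel [12.9  0.4  3.5] axis [ 0.129  0.001 -0.992] yerr deg [56.8 -0.1  7.4] F [-0.   0.7 -1.4] M [-0.03  0.04 -0.01] 6.019873436423791
```

>>> {"op": "carry_out", "data": {
  "slide": [
    [0.0225,0.0034,0.002],
    [0.045,0.0068,0.002],
    [0.068,0.0102,0.001],
    [0.09,0.0137,0],
    [0.09,0.0137,0],
    [0.09,0.0137,0],
    [0.09,0.0137,0]
  ],
  "dr": [
    [-0.0008,0.005,0],
    [-0.0016,0.01,0],
    [-0.0023,0.015,0],
    [-0.0031,0.0203,0],
    [-0.0031,0.0203,0],
    [-0.0031,0.0203,0],
    [-0.0031,0.0203,0]
  ],
  "gripper": [0,0,0,0,0,0,0]
}}

```text
clock: 9.43
eef_pos: [630.9, -181.2, 185.6]
eef_rot: [3.141, -0.001, 1.72]
wrist_force: [-0.0, -0.2, -0.8]
finger_gap: 5.6
finger_force: 20.0
```

```bash
python3 pose.py
```

```text
t 9.4333 toe [-13.6   0.2   0.9] heel [12.4  0.1  1. ] axis [ 0.     0.001 -1.   ] yerr deg [57.3 -0.1  0. ] F [-0.  -0.2 -0.8] M [-0.04 -0.09 -0.03] 5.63157671862378
```

>>> {"op": "carry_out", "data": {
  "slide": [
    [0.001,0,-0.001],
    [0.001,0,-0.002],
    [0.001,0,-0.003],
    [0.001,0,-0.004],
    [0.001,0,-0.004]
  ],
  "dr": [
    [0,0,0],
    [0,0,0],
    [0,0,0],
    [0,0,0],
    [0,0,0]
  ],
  "gripper": [0,0,0,0,0]
}}

```text
clock: 9.85
eef_pos: [631.6, -181.1, 184.6]
eef_rot: [-3.141, -0.0, 1.72]
wrist_force: [-1.0, 1.0, -0.9]
finger_gap: 5.9
finger_force: 20.0
```

```bash
python3 pose.py
```

```text
t 9.85 toe [-13.1   0.2   0. ] heel [12.9  0.2  0. ] axis [-0.001  0.    -1.   ] yerr deg [57.3 -0.1 -0.1] F [-1.   1.  -0.9] M [-0.02 -0.13 -0.  ] 5.854496952727921
```

>>> {"op": "carry_out", "data": {
  "slide": [
    [0,0,-0.001],
    [0,0,-0.002],
    [0,0,-0.003],
    [0,0,-0.003]
  ],
  "dr": [
    [0,0,0],
    [0,0,0],
    [0,0,0],
    [0,0,0]
  ],
  "gripper": [0,0,0,0]
}}

```text
clock: 10.18
eef_pos: [631.7, -181.0, 184.5]
eef_rot: [-3.141, 0.0, 1.72]
wrist_force: [-1.9, 1.3, 5.0]
finger_gap: 5.6
finger_force: 20.0
```

```bash
python3 pose.py
```

```text
t 10.1833 toe [-12.9   0.2  -0. ] heel [13.1  0.1 -0.1] axis [-0.001 -0.    -1.   ] yerr deg [57.3 -0.1 -0.1] F [-1.9  1.3  5. ] M [0.17 0.58 0.04] 5.558998534892224
```

Foot touches the floor at the expected height with 5 N. Releasing gently and retreating.

>>> {"op": "carry_out", "data": {
  "slide": [
    [0,0,0.001],
    [0,0,0.001],
    [0,0,0.001],
    [0,0,0.001],
    [0,0,0.001],
    [0,0,0.001],
    [0,0,0.001],
    [0,0,0.001]
  ],
  "dr": [
    [0,0,0],
    [0,0,0],
    [0,0,0],
    [0,0,0],
    [0,0,0],
    [0,0,0],
    [0,0,0],
    [0,0,0]
  ],
  "gripper": [8,10,14,20,28,35,40,40]
}}

```text
clock: 10.85
eef_pos: [631.7, -181.0, 184.1]
eef_rot: [-3.14, -0.0, 1.72]
wrist_force: [-0.2, 0.8, 0.0]
finger_gap: 37.1
finger_force: 0.0
```

>>> {"op": "carry_out", "data": {
  "slide": [
    [0,0,0.03],
    [0,0,0.08],
    [0,0,0.16],
    [0,0,0.28],
    [0,0,0.42],
    [0,0,0.52],
    [0,0,0.52],
    [0,0,0.52],
    [0,0,0.52]
  ],
  "dr": [
    [0,0,0],
    [0,0,0],
    [0,0,0],
    [0,0,0],
    [0,0,0],
    [0,0,0],
    [0,0,0],
    [0,0,0],
    [0,0,0]
  ],
  "gripper": [45,50,50,50,50,50,50,50,50]
}}

```text
clock: 11.6
eef_pos: [631.4, -181.0, 314.1]
eef_rot: [-3.14, -0.0, 1.72]
wrist_force: [0.2, -0.5, -0.3]
finger_gap: 47.3
finger_force: 0.0
```

```bash
python3 snap.py fin; python3 - <<'E'
import cv2
a=cv2.imread("pics/fin.png")[120:320,220:420]
cv2.imwrite("pics/finc.png",cv2.resize(cv2.convertScaleAbs(a,alpha=1.2),None,fx=3,fy=3,interpolation=cv2.INTER_CUBIC))
E
```

```text
11.6 [ 631.4 -181.   314.1] [-3.14 -0.    1.72] [-0.33  0.54  1.16 -0.    1.44 -0.48] [ 0.2 -0.5 -0.3]
```

View pics/finc.png

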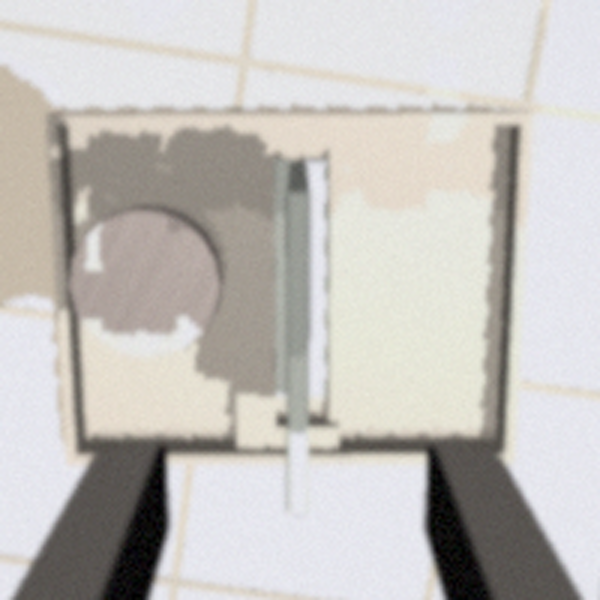

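The final view shows the divider standing free, with the plate's top edge from (299,190) to (297,512), the heel strip out to x≈326 just inside the ridge, and the toe going under the lip at x≈276. A quick numeric check before handing in.

```bash
python3 - <<'E'
from pose import *
import pickle
m=pickle.load(open("pics/fin.pkl","rb"))
T=lambda c,z:(Rt.T@(onz(m,(220+(c[0]+.5)/3-.5,120+(c[1]+.5)/3-.5),z)-S)).round(1)
print("top",T((299,190),124),T((297,512),124),"heel",T((327,165),9),T((324,400),9),"lip edge",T((276,160),16.5),T((277,395),16.5),"tin",T((145,278),29))
E
```

```text
top [  3.  46. 120.] [  2.4 -43.3 120. ] heel [13.2 44.   5. ] [ 12.6 -45.6   5. ] lip edge [-5.2 46.4 12.5] [ -5.4 -41.3  12.5] tin [-51.9   5.9  25. ]
```

```bash
python3 -c "
from cell import *
print(sign_off())"
```

```text
the job is handed in; nothing more can be done
None
```

I handed the job in at about 11.6 s; by the last wrist picture the divider stands upright by itself in the grey tray's slot, toe under the lip, foot flat, with only about 5 N felt at touchdown, but I have no verdict back.

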